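# Open the clamped tile mould

### The job

Open the tile mould on the sloping cradle: undo the red clamp knob, whose thread may be cut either way, so try both ways and feel which way it gives, and turn it until the steel keeper bar is swung right off the plaster cover. Then lift the cover off by its wooden grip and lay it down gently, flat and grip upwards, on the middle of the blue felt mat. Leave the vase, the bowl and the brush where they are.

Things in the scene. Friction and masses are not known exactly. Their poses are not given: they have to be found in the camera images.
- cradle: Fixed green and grey steel mould cradle, 200 by 132 mm. Origin: on the bench under its middle; z up. Its bed is a plane tilted 30 degrees, rising towards the cradle's +x (away from the robot at yaw 0). The bed's outward normal, also the knob's axis, is (-0.5, 0, 0.866) in the cradle's frame; up the slope is (0.866, 0, 0.5).
- bed (a point): Centre of the bed's face under the cover (axes as the cradle's): the cover's origin lies here at the start. A lip 10 mm high closes the bed's lower end and lips 5 mm high run along its sides, so the cover comes off square to the bed. The finished blue and white tile lies underneath.
- knob_grip (a point): Point on the knob's axis in the red wing, at the height to grip. z: the axis, outwards (30 degrees from vertical); x: along the wing; it turns with the knob. Wing 46 mm long (x), 14 mm thick (y, the width to grip), from 12 mm outward of this point to 22 mm inward, where the steel keeper, 6 mm thick, begins. Its bar, 16 mm wide, runs to -x, its round end 45 mm from the axis.
- keeper (a joint): Angle of knob and keeper bar as one, rad; positive anticlockwise seen from outside. Within 0.04 of 0 at the start, the bar then down the slope, 23 mm over the cover's edge. Thread right- or left-hand, hidden, varies: the wrong way stops hard by 0.2; the loosening way turns stiffly (0.08 N m) to a stop at 1.45, plus or minus; clear of the cover from 1.2. Stays where left, does not rise.
- cover: Loose plaster mould cover, a slab 110 (x) by 100 (y) by 18 mm with a wooden grip block in the middle of its top, 40 (x) by 26 (y, the width to grip) by 34 mm tall, so 52 mm tall in all. Origin: centre of the underside; z points out of the grip's side. At the start it lies on the bed, z along the bed's normal and x up the slope. 0.25 to 0.4 kg.
- mat: Fixed blue felt mat, 190 (x) by 170 (y) by 4 mm, flat on the bench. Origin: centre of the underside.
- vase: Bystander: white porcelain candlestick-shaped piece, 88 mm wide, 140 mm tall. Origin: centre of the underside.
- bowl: Bystander: blue bowl, 72 mm wide, 40 mm tall. Origin: centre of the underside.
- brush: Bystander: brush lying on the bench, 140 mm long.
There are look-alikes about, which are no part of the job. Of the things like the cover, leave any that is turquoise; of the rest the larger one is meant.

How it is judged:
By the outcome, as a careful person would: the job done as asked, in the order asked, and still so for the second after the job is handed in, with the robot touching nothing.
It also fails if it takes over 59 s, if anything falls off the work surface, if the arm or the gripper's body presses on something with over 40 N, if the wrist force passes 120 N, or if a joint passes its speed limit or range.

### The arm

A 6-joint arm with a two-finger parallel gripper is mounted at the origin on the work surface. World frame = base frame: x ahead of the robot, y to its left, z up, the work surface at z = 0. Lengths are in m, angles in rad, forces in N, time in s.
With the tool pointing down it reaches from about 0.4 to 0.825 m from the base axis. Payload 7 kg.
Tool frame: the origin (TCP) lies midway between the tips of the shut fingers; the grasp point (between the pads) lies 19 mm behind it; z points along the fingers, x is the direction in which the jaws open and shut, and the axes are right-handed (so a half turn about z gives the same grasp; the last joint's range is limited). The gripper opens to 88 mm and grips with 3 to 60 N. Pads are 19 mm wide; open, the fingers measure 130 mm over their backs; the gripper's body (78 mm by 193 mm) begins 47 mm behind the grasp point.
Start: joints at [-0.911, 0.359, 0.012, 0, -1.224, -0.288], TCP at [0.245, -0.629, 0.227] pointing down, gripper open.
Joint ranges: [-3.07, 3.07], [-1.43, 2.12], [-1.02, 1.25], [-3.03, 1.67], [-3.05, -0], [-3.03, 3.03]. Speed limits (rad/s): [2.39, 2.39, 3.01, 3.14, 3.14, 3.14].

### API

Orientations are given as [roll, pitch, yaw] about the fixed x, y, z axes, in that order (R = Rz(yaw) Ry(pitch) Rx(roll)).
In Python, from station import status, eyes, workorder gives the robot as it stands.
- The arm moves only by the shell command python3 -m jog 'ROWS' [OPENING] [FORCE]. ROWS is JSON, a list of rows, each a list of 6 numbers: the shift along the world's x, y, z in mm, then the turn, a rotation vector about the world's x, y, z in rad. A call has 1 to 12 rows; each row shifts and turns the pose as measured when the row begins; what a row does not reach is not made up. A row lasts 1/10 s, in which the tool goes at most 50 mm and 8.59 degrees, less where a joint would pass 70% of its speed; a pose out of reach is approached as far as the arm can. A call with a gripper value outside its range is refused whole. OPENING is the opening, from 0 (shut) to 1 (fully open), set as the call begins (- or left out, the last holds). The fingers move at their own pace and stop on an object; FORCE is the grip in N (left out, the last holds). Time passes only in rows, so rows that do not move let the fingers close. It gives the time, the measured TCP pose, the force and the opening at its end, in the units of the state.
- status.get_state(): the state, without advancing time (a new reading comes with each control period).
- eyes.grab_frame(name): name is "scene" or "top"; returns the picture (420x560x3 uint8, blue, green, red); there is no depth.
- eyes.calibration(name): a dict with "camera_matrix" (3x3 intrinsics, pixels), "cam_to_world" (4x4, takes a point from camera to world coordinates). Camera axes: x right, y up, looking along -z (the intrinsics and any distortion apply to the point x, -y, -z); pixel columns grow to the right and rows downward; lengths in m; the calibration is good to about 2 mm. A picture is of the moment at which its call begins. calibration takes no time and is no camera call.
- workorder.job_done(): hands the job in, once; it reports no verdict.
The state is a dict: "t": time; "q": joint angles; "qd": joint speeds; "joint_efforts": joint torques, N m; "eef_pos": TCP position; "ee_rot": TCP orientation; "force": force on the tool from outside, world axes, zero at the start; "moment": the same for the moment, N m; "width": finger opening in m.
Only numpy, scipy, OpenCV 4.12 (cv2) and the standard library are available. Lean on these libraries where they do the work, as an engineer would, in place of code of your own. Each camera call takes 0.05 s, during which the arm holds its last target. There are 200 camera calls.

## Working session

There is one attempt and no reset: what is moved stays moved. The work goes in short steps, Python scripts to look and compute and a shell command to move; the robot and the scene stay as the last step left them, time stands still between calls to the robot, and variables do not carry over. Pictures are saved under pics/ and viewed, about 8 in all and at most 12, crops included, and the job is handed in when it is done.

```bash
mkdir -p pics; ls; python3 - <<'E'
from station import status, eyes
import cv2
for n in("scene","top"):
    f=eyes.grab_frame(n); cv2.imwrite(f"pics/{n}0.png",f)
    c=eyes.calibration(n); print(n,c)
s=status.get_state(); print(s)
E
```

```text
pics
scene {'camera_matrix': array([[440.22388282,   0.        , 281.05687723],
       [  0.        , 440.22388282, 211.76064863],
       [  0.        ,   0.        ,   1.        ]]), 'cam_to_world': array([[-0.62055691, -0.55832546,  0.55061947,  1.13527331],
       [ 0.78404483, -0.45388045,  0.42339844,  0.49864708],
       [ 0.01352128,  0.69445318,  0.71941084,  0.84897419],
       [ 0.        ,  0.        ,  0.        ,  1.        ]])}
top {'camera_matrix': array([[383.15832685,   0.        , 276.36578193],
       [  0.        , 383.15832685, 205.41200404],
       [  0.        ,   0.        ,   1.        ]]), 'cam_to_world': array([[-0.0084513 ,  0.98821321, -0.15285034,  0.44660368],
       [-0.9999457 , -0.00928376, -0.00473331,  0.08944048],
       [-0.00609655,  0.15280203,  0.98823801,  1.06415508],
       [ 0.        ,  0.        ,  0.        ,  1.        ]])}
{'t': 0.1, 'q': array([-9.10876821e-01,  3.59334946e-01,  1.11596197e-02, -3.09035670e-04,
       -1.22410656e+00, -2.88097434e-01]), 'qd': array([-8.79039750e-04, -1.31053323e-03,  1.09634073e-03,  5.05242573e-04,
       -7.48730737e-05,  1.23780366e-03]), 'joint_efforts': array([-2.10372171e-03, -5.84161985e+01,  2.93754065e+01,  7.01533735e+00,
        1.03006806e-02, -6.61772742e-05]), 'eef_pos': array([ 0.24505173, -0.62847911,  0.22570754]), 'ee_rot': array([-3.14144908e+00, -1.50688111e-03,  1.94251307e+00]), 'force': array([-0.17315716, -0.58779947,  0.22927349]), 'moment': array([-0.0582341 ,  0.05109024, -0.00847695]), 'width': 0.08741231521645819}
```

View pics/scene0.png

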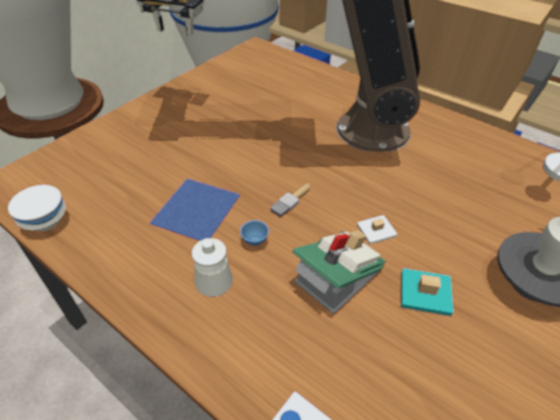

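View pics/top0.png

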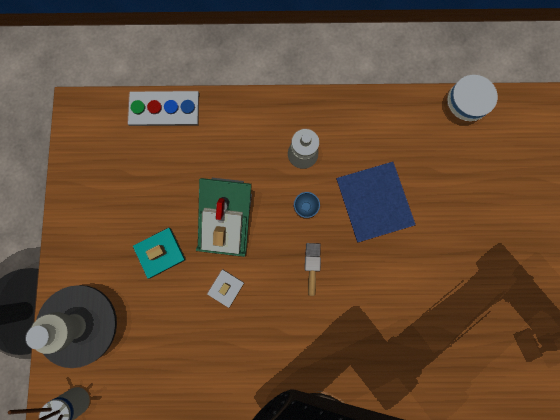

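Candidates for the cover: the white slab on the cradle (top 222,230), the small white one (top 225,289), and the turquoise one (top 159,253). By the description it is the slab on the cradle. The mat is at top (376,202) and the vase, bowl and brush are at (304,148), (306,205) and (313,268). Next I crop both views of the cradle.

```bash
cat > h.py <<'E'
import numpy as np, cv2
from station import status, eyes
from scipy.spatial.transform import Rotation as Ro
def ray(n,p):
    c=eyes.calibration(n);K=c["camera_matrix"];T=c["cam_to_world"]
    d=np.array([(p[0]-K[0,2])/K[0,0],-(p[1]-K[1,2])/K[1,1],-1.]);d=T[:3,:3]@d
    return T[:3,3],d/np.linalg.norm(d)
def onz(n,p,z):
    o,d=ray(n,p);return o+d*(z-o[2])/d[2]
def proj(n,P):
    c=eyes.calibration(n);K=c["camera_matrix"];T=c["cam_to_world"]
    v=T[:3,:3].T@(np.asarray(P)-T[:3,3]);return np.array([K[0,0]*v[0]/-v[2]+K[0,2],K[1,1]*-v[1]/-v[2]+K[1,2]])
def tri(ps,pt):
    o1,d1=ray("scene",ps);o2,d2=ray("top",pt)
    a,b=np.linalg.lstsq(np.c_[d1,-d2],o2-o1,rcond=None)[0]
    p,q=o1+a*d1,o2+b*d2;return (p+q)/2,np.linalg.norm(p-q)*1000
E
python3 - <<'E'
from h import *
s=cv2.imread("pics/scene0.png");t=cv2.imread("pics/top0.png")
a=cv2.resize(s[215:315,280:400],None,fx=4,fy=4,interpolation=cv2.INTER_CUBIC)
b=cv2.resize(t[170:270,185:265],None,fx=4,fy=4,interpolation=cv2.INTER_CUBIC)
cv2.imwrite("pics/crop1.png",np.hstack([b,a]))
def blobs(n,im,lo,hi,box):
    x0,y0,x1,y1=box;m=cv2.inRange(cv2.cvtColor(im[y0:y1,x0:x1],cv2.COLOR_BGR2HSV),lo,hi)
    for c in cv2.findContours(m,0,2)[0]:
        if cv2.contourArea(c)>15:
            r=cv2.minAreaRect(c);print(n,np.round(np.array(r[0])+[x0,y0],1),np.round(r[1],1),round(r[2],1),np.round(cv2.boxPoints(r)+[x0,y0],1).tolist());
r=((0,130,90),(8,255,255))
blobs("red s",s,*r,(300,220,390,290));blobs("red t",t,*r,(195,175,255,250))
blobs("mat t",t,(100,100,40),(125,255,255),(330,150,420,250))
g=((60,80,30),(85,255,140))
blobs("green t",t,*g,(185,170,265,270))
m=cv2.inRange(cv2.cvtColor(t[150:250,330:420],cv2.COLOR_BGR2HSV),(100,100,40),(125,255,255))
M=cv2.moments(max(cv2.findContours(m,0,2)[0],key=cv2.contourArea));c=(330+M['m10']/M['m00'],150+M['m01']/M['m00']);print("mat",c,onz("top",c,.004))
E
```

```text
red s [339. 242.] [11.6 19.7] 26.6 [[329.4, 248.2], [338.2, 230.6], [348.6, 235.8], [339.8, 253.4]]
red t [218.5 209.5] [19.  5.] 90.0 [[216.0, 200.0], [221.0, 200.0], [221.0, 219.0], [216.0, 219.0]]
mat t [375.4 201.3] [68.3 59.8] 71.9 [[336.4, 178.2], [393.3, 159.6], [414.5, 224.5], [357.6, 243.1]]
green t [222.5 216.8] [51.3 73.7] 4.6 [[193.9, 251.5], [199.9, 178.0], [251.0, 182.2], [245.1, 255.7]]
mat (375.1560513685303, 201.56358369005923) [ 0.6188812  -0.18215118  0.004     ]
```

View pics/crop1.png

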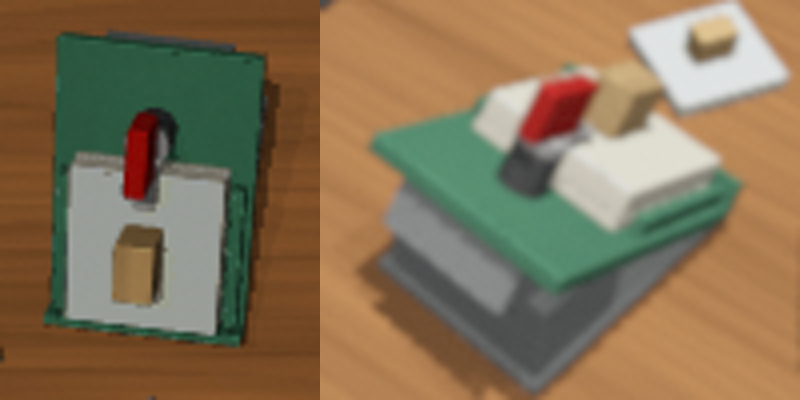

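The crop confirms the cover: a white slab under the steel keeper, with red wing and wooden grip, facing down towards the robot. Green bed corners in the crop (top / scene): (58,35)/(560,285), (265,56)/(372,142), (45,322)/(740,185).

```bash
python3 - <<'E'
from h import *
T=lambda x,y:(x/4+185-.4,y/4+170-.4)
S=lambda x,y:((x-320)/4+280-.4,y/4+215-.4)
P={}
for k,t,s in [("far+y",(58,35),(560,285)),("far-y",(265,56),(372,142)),("near+y",(45,322),(740,185)),
  ("cov near+y top",(65,320),(720,158)),("cov far+y top",(72,163),(618,213)),
  ]:
    P[k],e=tri(S(*s),T(*t));print(k,P[k].round(4),"miss",round(e,1))
k,e=tri((339,242),(218.5,209.5));print("knob",k.round(4),e)
print("lens",np.linalg.norm(P["far+y"]-P["far-y"]),np.linalg.norm(P["far+y"]-P["near+y"]))
w=P["far-y"]-P["far+y"];print("yaw w",np.arctan2(w[0],-w[1]))
l=P["far+y"]-P["near+y"];print("yaw l",np.arctan2(l[1],l[0]),"tilt",np.degrees(np.arcsin(l[2]/np.linalg.norm(l))))
# yaw from cover left edge etc in top, plane-based
yaw=np.arctan2(w[0],-w[1])
for yaw in (np.arctan2(w[0],-w[1]),np.arctan2(l[1],l[0])):
    R=Ro.from_euler('z',yaw);n=R.apply([-.5,0,.866]);u=R.apply([.866,0,.5]);v=R.apply([0,1,0])
    bed=k-77*.001*u-.046*n
    print("bed from knob",bed.round(4))
    # grip top centre in top view on plane bed+52n
    o,d=ray("top",T(132.5,275));g=o+d*((bed+.052*n-o)@n)/(d@n)-.052*n
    print("bed from grip",g.round(4),"diff u,v",((g-bed)@u).round(4),((g-bed)@v).round(4))
    # cover top corners from top view
    for c in [(72,163),(230,176),(216,333),(65,320)]:
        o,d=ray("top",T(*c));q=o+d*((bed+.018*n-o)@n)/(d@n)-bed;print((q@u).round(4),(q@v).round(4),end=' | ')
    print()
    print("plate corner heights over bed:",[((P[x]-bed)@n).round(4) for x in P])
E
```

```text
far+y [0.664  0.2875 0.1203] miss 1.9
far-y [0.6492 0.1579 0.1179] miss 0.1
near+y [0.4875 0.308  0.0398] miss 3.5
cov near+y top [0.4881 0.2923 0.053 ] miss 3.0
cov far+y top [0.5872 0.2804 0.0933] miss 6.3
knob [0.5824 0.2328 0.1386] 5.746798099203134
lens 0.1304724572005011 0.19501644555162786
yaw w -0.11327713812023003
yaw l -0.11583112590078969 tilt 24.383583030064358
bed from knob [0.539  0.2377 0.0603]
bed from grip [0.5388 0.2385 0.0601] diff u,v -0.0004 0.0008
0.0566 0.0481 | 0.0589 -0.0526 | -0.0537 -0.0495 | -0.056 0.0508 | 
plate corner heights over bed: [np.float64(-0.0073), np.float64(-0.0094), np.float64(0.0118), np.float64(0.022), np.float64(0.0071)]
bed from knob [0.539  0.2378 0.0603]
bed from grip [0.5388 0.2384 0.0601] diff u,v -0.0004 0.0006
0.0565 0.0481 | 0.0591 -0.0526 | -0.0536 -0.0498 | -0.0561 0.0505 | 
plate corner heights over bed: [np.float64(-0.0072), np.float64(-0.0095), np.float64(0.0119), np.float64(0.0221), np.float64(0.0072)]
```

Plan: bed ≈ (0.539, 0.238, 0.060), yaw −0.114. The knob and grip estimates agree, and the cover measures about 112×100. First the swing over, with z rising.

```bash
cat >> h.py <<'E'
BED=np.array([.539,.238,.060]);YAW=-.114
RZ=Ro.from_euler('z',YAW);N=RZ.apply([-.5,0,.8660254]);U=RZ.apply([.8660254,0,.5]);V=RZ.apply([0,1,0])
KNOB=BED+.077*U+.046*N
def st():
    s=status.get_state();return s,Ro.from_euler('xyz',s["ee_rot"])
def rot(x,z): return Ro.from_matrix(np.c_[x,np.cross(z,x),z])
def need(P,R):
    s,C=st();w=(R*C.inv()).as_rotvec();d=(np.asarray(P)-s["eef_pos"])*1000
    print("t",round(s["t"],2),"q",s["q"].round(2),"F",s["force"].round(1),"w",round(s["width"],4))
    print("shift mm",d.round(1),"turn",w.round(3),"rows>=",np.ceil(max(np.linalg.norm(d)/50,np.linalg.norm(w)/.1499)))
E
python3 -m jog '[[20,45,8,0,0,0.149],[20,45,8,0,0,0.149],[20,45,8,0,0,0.149],[20,45,8,0,0,0.149],[20,45,8,0,0,0.149],[20,45,8,0,0,0.149],[20,45,8,0,0,0.149],[20,45,8,0,0,0.149],[20,45,8,0,0,0.149],[20,45,8,0,0,0.149],[20,45,8,0,0,0.149],[20,45,8,0,0,0.149]]' 1 20
python3 -c "
from h import *
need(KNOB+.1*N,rot(-V,-N))"
```

```text
t: 1.3
eef_pos: [0.4779, -0.0839, 0.3153]
ee_rot: [-3.141, -0.011, -2.539]
force: [1.6, -1.2, 0.6]
width: 0.0876
t 1.3 q [ 0.24 -0.   -0.24  0.   -1.35  0.36] F [ 1.6 -1.2  0.6] w 0.0876
shift mm [ 54.8 322.6 -90.4] turn [-0.268 -0.468  0.837] rows>= 7.0
```

```bash
python3 -m jog '[[7,40,-11,-0.034,-0.058,0.105],[7,40,-11,-0.034,-0.058,0.105],[7,40,-11,-0.034,-0.058,0.105],[7,40,-11,-0.034,-0.058,0.105],[7,40,-11,-0.034,-0.058,0.105],[7,40,-11,-0.034,-0.058,0.105],[7,40,-11,-0.034,-0.058,0.105],[7,40,-11,-0.034,-0.058,0.105]]' 0.6 20
python3 -c "
from h import *
need(KNOB+.1*N,rot(-V,-N))
f=eyes.grab_frame('scene');cv2.imwrite('pics/s1.png',cv2.resize(f[130:310,260:420],None,fx=3,fy=3,interpolation=2))
"
```

```text
t: 2.1
eef_pos: [0.5355, 0.2566, 0.2278]
ee_rot: [-2.603, -0.006, -1.634]
force: [2.9, -1.3, 2.5]
width: 0.0524
t 2.1 q [ 0.96  0.   -0.84  0.86 -0.62 -0.14] F [ 2.9 -1.3  2.5] w 0.0524
shift mm [ -2.8 -17.9  -2.9] turn [ 0.007  0.015 -0.051] rows>= 1.0
```

View pics/s1.png

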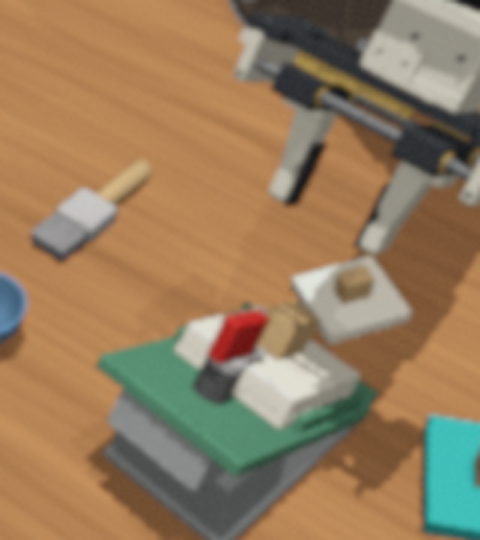

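The scene picture shows the gripper upslope-aligned above the cradle, fingers at (290,190) and (375,235), with the wing between them sideways. I correct, then descend along the axis.

```bash
python3 -m jog '[[-3,-18,-3,0.007,0.015,-0.051],[10,-1,-17,0,0,0],[10,-1,-17,0,0,0],[10,-1,-17,0,0,0],[5,-1,-9,0,0,0],[0,0,0,0,0,0]]' 
python3 -c "
from h import *
need(KNOB+(.006-.019)*N,rot(-V,-N))
a=[cv2.resize(eyes.grab_frame(n)[y:y+120,x:x+120],None,fx=3.3,fy=3.3,interpolation=2) for n,x,y in (('scene',280,190),('top',160,150))]
cv2.imwrite('pics/s2.png',np.hstack(a))
"
```

```text
t: 2.75
eef_pos: [0.5665, 0.2368, 0.1584]
ee_rot: [-2.618, -0.008, -1.676]
force: [-0.2, -0.6, 1.2]
width: 0.0524
t 2.75 q [ 0.76  0.11 -0.93  1.17 -0.43 -0.36] F [-0.2 -0.6  1.2] w 0.0524
shift mm [ 22.3  -4.5 -31.3] turn [ 0.008 -0.001 -0.009] rows>= 1.0
```

View pics/s2.png

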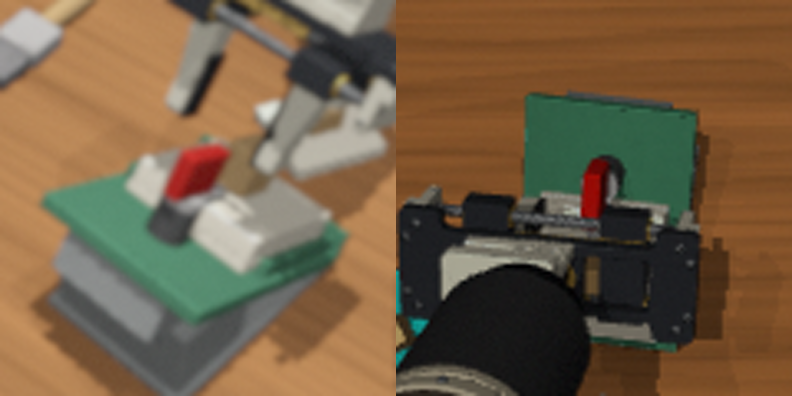

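The fingertips, at scene-crop (182,105) and (268,165), straddle the red wing at (197,172). I descend slowly, then close with light force.

```bash
python3 -m jog '[[8,-2,-11,0.003,0,-0.003],[7,-1,-10,0.003,0,-0.003],[7,-1,-10,0.003,0,-0.003],[0,0,0,0,0,0]]' 
python3 -m jog '[[0,0,0,0,0,0],[0,0,0,0,0,0],[0,0,0,0,0,0],[0,0,0,0,0,0],[0,0,0,0,0,0],[0,0,0,0,0,0]]' 0 12
python3 -c "
from h import *
need(KNOB+(.006-.019)*N,rot(-V,-N)); print(status.get_state()['moment'])
a=[cv2.resize(eyes.grab_frame(n)[y:y+120,x:x+120],None,fx=3.3,fy=3.3,interpolation=2) for n,x,y in (('scene',280,190),('top',160,150))]
cv2.imwrite('pics/s3.png',np.hstack(a))
"
```

```text
t: 3.25
eef_pos: [0.5906, 0.2353, 0.1339]
ee_rot: [-2.611, 0.008, -1.685]
force: [-0.1, -0.2, -0.5]
width: 0.0524
t: 3.85
eef_pos: [0.5908, 0.2302, 0.1378]
ee_rot: [-2.605, 0.004, -1.693]
force: [3.2, -2.0, -2.9]
width: 0.0139
t 3.85 q [ 0.61  0.16 -0.95  1.45 -0.35 -0.53] F [ 3.2 -2.  -2.9] w 0.0139
shift mm [ -1.9   2.  -10.7] turn [-0.003  0.013  0.009] rows>= 1.0
[-0.31749206  1.47628496 -0.16826846]
```

View pics/s3.png

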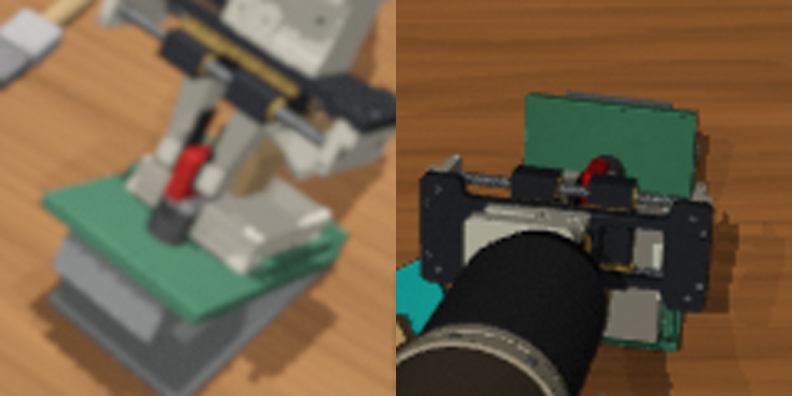

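Gripped at 13.9 mm, which matches the wing, but the TCP sits about 7 mm upslope and 8 mm high, and q4 is nearing its limit. I open a little, recentre, regrip and read the state.

```bash
python3 -m jog '[[0,0,0,0,0,0],[0,0,0,0,0,0],[-2,1,-5,0,0.006,0.004],[-1,0,-5,0,0.006,0.004],[0,0,0,0,0,0]]' 0.3 12
python3 -c "
from h import *
need(KNOB+(.006-.019)*N,rot(-V,-N))"
python3 -m jog '[[0,0,0,0,0,0],[0,0,0,0,0,0],[0,0,0,0,0,0],[0,0,0,0,0,0]]' 0 25
python3 -c "
from h import *
need(KNOB+(.006-.019)*N,rot(-V,-N)); print(status.get_state()['moment'])"
```

```text
t: 4.45
eef_pos: [0.5872, 0.2331, 0.1276]
ee_rot: [-2.618, 0.005, -1.682]
force: [1.8, 0.3, -0.1]
width: 0.026
t 4.45 q [ 0.6   0.17 -0.96  1.49 -0.33 -0.56] F [ 1.8  0.3 -0.1] w 0.026
shift mm [ 1.7 -0.8 -0.5] turn [-0.004  0.001 -0.003] rows>= 1.0
t: 4.85
eef_pos: [0.5871, 0.2306, 0.127]
ee_rot: [-2.618, 0.002, -1.686]
force: [1.1, 1.4, -0.4]
width: 0.0137
t 4.85 q [ 0.59  0.17 -0.96  1.49 -0.33 -0.56] F [ 1.1  1.4 -0.4] w 0.0137
shift mm [1.8 1.7 0. ] turn [-0.002  0.001  0.001] rows>= 1.0
[0.40261138 1.78856323 0.12151141]
```

Well placed. Now feel the + way (anticlockwise) with a small turn.

```bash
cat >> h.py <<'E'
def feel():
    s,C=st();x=C.apply([1,0,0]);z=C.apply([0,0,1])
    print("t",round(s["t"],2),"angle",np.arctan2(np.cross(-V,x)@N,-V@x).round(3),"tilt",np.arccos(-z@N).round(3),"M.n",(s["moment"]@N).round(2),"F",s["force"].round(1),"w",round(s["width"],4),"q456",s["q"][3:].round(2),"off UVN",((s["eef_pos"]-KNOB)@np.c_[U,V,N]*1000).round(1))
E
python3 -c "
from h import *
feel()"
python3 -m jog '[[0,0,0,-0.03,0.003,0.052],[0,0,0,-0.03,0.003,0.052],[0,0,0,-0.03,0.003,0.052],[0,0,0,-0.03,0.003,0.052]]'
python3 -c "
from h import *
feel()"
```

```text
t 4.85 angle -0.002 tilt 0.001 M.n 0.01 F [ 1.1  1.4 -0.4] w 0.0137 q456 [ 1.49 -0.33 -0.56] off UVN [ -1.4  -1.9 -12.3]
t: 5.25
eef_pos: [0.5873, 0.2304, 0.1272]
ee_rot: [-2.629, -0.121, -1.472]
force: [2.0, 0.7, -1.6]
width: 0.0147
t 5.25 angle 0.244 tilt 0.002 M.n -0.63 F [ 2.   0.7 -1.6] w 0.0147 q456 [ 1.5  -0.33 -0.32] off UVN [ -1.1  -2.  -12.3]
```

It resists with 0.63 N·m and the jaws are being pried open, so that is the hard stop. Now the other way.

```bash
python3 -m jog '[[0,0,0,0.04,-0.005,-0.07],[0,0,0,0.04,-0.005,-0.07],[0,0,0,0.04,-0.005,-0.07],[0,0,0,0.04,-0.005,-0.07],[0,0,0,0.04,-0.005,-0.07],[0,0,0,0.04,-0.005,-0.07],[0,0,0,0,0,0]]'
python3 -c "
from h import *
feel()"
```

```text
t: 5.95
eef_pos: [0.5875, 0.2311, 0.1272]
ee_rot: [-2.628, 0.128, -1.908]
force: [-0.8, -1.4, 1.0]
width: 0.0136
t 5.95 angle -0.257 tilt 0.005 M.n 0.03 F [-0.8 -1.4  1. ] w 0.0136 q456 [ 1.51 -0.33 -0.82] off UVN [ -1.   -1.3 -12.3]
```

Clockwise (negative) gives freely, so I keep turning that way.

```bash
python3 -m jog '[[0,0,0,0.05,-0.006,-0.087],[0,0,0,0.05,-0.006,-0.087],[0,0,0,0.05,-0.006,-0.087],[0,0,0,0.05,-0.006,-0.087],[0,0,0,0.05,-0.006,-0.087],[0,0,0,0.05,-0.006,-0.087],[0,0,0,0.05,-0.006,-0.087],[0,0,0,0.05,-0.006,-0.087],[0,0,0,0.05,-0.006,-0.087],[0,0,0,0.05,-0.006,-0.087],[0,0,0,0.05,-0.006,-0.087],[0,0,0,0,0,0]]'
python3 -c "
from h import *
feel()"
```

```text
t: 7.15
eef_pos: [0.589, 0.2324, 0.1279]
ee_rot: [-3.023, 0.518, -3.028]
force: [-1.4, -1.2, 0.7]
width: 0.014
t 7.15 angle -1.374 tilt 0.008 M.n -0.1 F [-1.4 -1.2  0.7] w 0.014 q456 [ 1.49 -0.34 -1.93] off UVN [  0.5   0.1 -12.3]
```

```bash
python3 -m jog '[[0,0,0,0.03,-0.003,-0.052],[0,0,0,0,0,0]]'
python3 -c "
from h import *
feel()"
python3 -m jog '[[0,0,0,0,0,0],[0,0,0,0,0,0],[0,0,0,0,0,0],[-10,1,17,0,0,0],[-15,2,26,0,0,0],[-20,2,34,0,0,0],[-20,2,34,0,0,0],[0,0,0,0,0,0]]' 0.33 25
python3 -c "
from h import *
feel();need(BED+(.036+.08-.019)*N,rot(V,-N));need(BED+(.036+.08-.019)*N,rot(-V,-N))
a=[cv2.resize(eyes.grab_frame(n)[y:y+120,x:x+120],None,fx=3.3,fy=3.3,interpolation=2) for n,x,y in (('scene',280,190),('top',160,150))]
cv2.imwrite('pics/s4.png',np.hstack(a))"
```

```text
t: 7.35
eef_pos: [0.589, 0.2324, 0.128]
ee_rot: [-3.053, 0.523, -3.089]
force: [-1.1, -1.1, 0.1]
width: 0.0135
t 7.35 angle -1.426 tilt 0.007 M.n -0.08 F [-1.1 -1.1  0.1] w 0.0135 q456 [ 1.49 -0.34 -1.98] off UVN [  0.6   0.1 -12.3]
t: 8.15
eef_pos: [0.5202, 0.2391, 0.2396]
ee_rot: [-3.045, 0.513, -3.07]
force: [0.4, 0.8, -0.3]
width: 0.029
t 8.15 angle -1.409 tilt 0.006 M.n -0.04 F [ 0.4  0.8 -0.3] w 0.029 q456 [ 0.77 -0.7  -1.53] off UVN [ -3.5  -1.  118.9]
t 8.15 q [ 1.   -0.04 -0.82  0.77 -0.7  -1.53] F [ 0.4  0.8 -0.3] w 0.029
shift mm [-29.4   4.4 -95.6] turn [ 0.861 -0.105 -1.5  ] rows>= 12.0
t 8.15 q [ 1.   -0.04 -0.82  0.77 -0.7  -1.53] F [ 0.4  0.8 -0.3] w 0.029
shift mm [-29.4   4.4 -95.6] turn [-0.695  0.081  1.223] rows>= 10.0
```

View pics/s4.png

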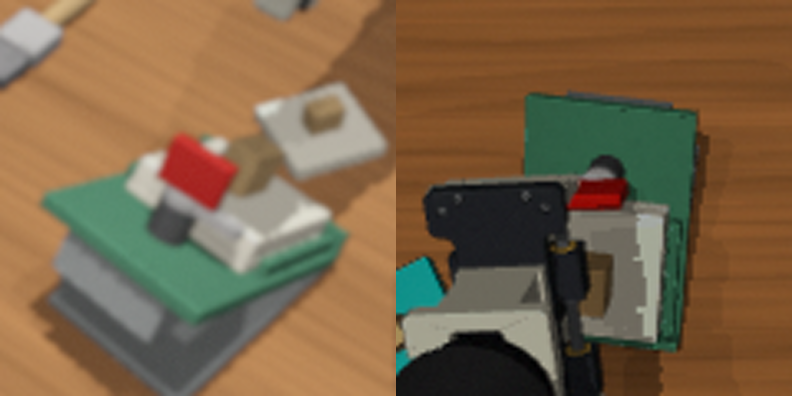

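In the picture the wing lies across the slope (scene crop 197,172) and the keeper is off the cover. The loosening angle is 1.43 against 1.2 needed. Next I turn back and go above the wooden grip.

```bash
python3 -m jog '[[-3,0.4,-9,-0.07,0.008,0.122],[-3,0.4,-9,-0.07,0.008,0.122],[-3,0.4,-9,-0.07,0.008,0.122],[-3,0.4,-9,-0.07,0.008,0.122],[-3,0.4,-9,-0.07,0.008,0.122],[-3,0.4,-9,-0.07,0.008,0.122],[-3,0.4,-9,-0.07,0.008,0.122],[-3,0.4,-9,-0.07,0.008,0.122],[-3,0.4,-9,-0.07,0.008,0.122],[-3,0.4,-9,-0.07,0.008,0.122],[0,0,0,0,0,0]]' 0.6 25
python3 -c "
from h import *
need(BED+(.042+.03-.019)*N,rot(-V,-N));need(BED+(.042-.019)*N,rot(-V,-N))
a=[cv2.resize(eyes.grab_frame(n)[y:y+120,x:x+120],None,fx=3.3,fy=3.3,interpolation=2) for n,x,y in (('scene',280,190),('top',160,150))]
cv2.imwrite('pics/s5.png',np.hstack(a))"
```

```text
t: 9.35
eef_pos: [0.497, 0.2411, 0.1405]
ee_rot: [-2.63, -0.064, -1.648]
force: [-0.5, -0.6, 0.1]
width: 0.0527
t 9.35 q [ 0.92  0.07 -1.02  1.12 -0.51 -0.42] F [-0.5 -0.6  0.1] w 0.0527
shift mm [ 15.6  -0.1 -34.6] turn [ 0.063 -0.018 -0.037] rows>= 1.0
t 9.35 q [ 0.92  0.07 -1.02  1.12 -0.51 -0.42] F [-0.5 -0.6  0.1] w 0.0527
shift mm [ 30.5  -1.8 -60.6] turn [ 0.063 -0.018 -0.037] rows>= 2.0
```

View pics/s5.png

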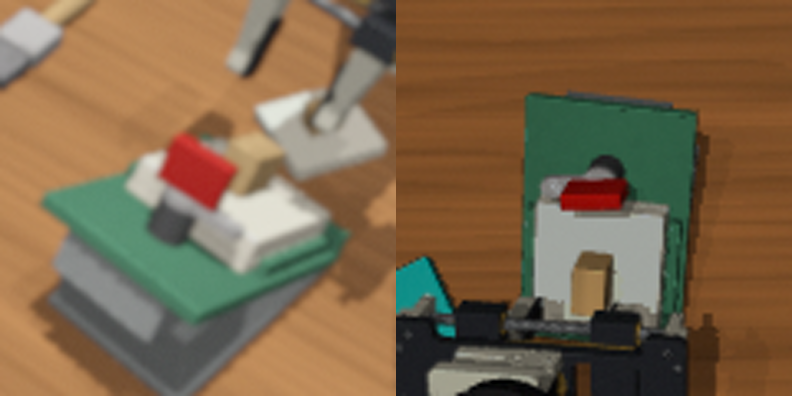

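The keeper is clear of the cover's upper edge in the top view: round end at (545,187), edge at row ~205. However q3 sits on its limit (−1.02), so I'll lean the tool 15° towards vertical about the jaw axis. The grip allows that.

```bash
cat >> h.py <<'E'
def leanpose(h,up=0,lean=15):
    a=np.radians(lean);z=-(np.cos(a)*N+np.sin(a)*U);return BED+h*N+up*N+.019*z, rot(-V,z)
E
python3 -c "
from h import *
need(*leanpose(.044,.045));need(*leanpose(.044,0))"
```

```text
t 9.45 q [ 0.92  0.07 -1.02  1.12 -0.51 -0.42] F [0.6 0.1 0.1] w 0.0523
shift mm [  2.7   1.5 -22.5] turn [ 0.084  0.243 -0.038] rows>= 2.0
t 9.45 q [ 0.92  0.07 -1.02  1.12 -0.51 -0.42] F [0.6 0.1 0.1] w 0.0523
shift mm [ 25.   -1.  -61.4] turn [ 0.084  0.243 -0.038] rows>= 2.0
```

```bash
python3 -m jog '[[1,0.5,-5,0.03,0.08,-0.013],[1,0.5,-8,0.03,0.08,-0.013],[1,0.5,-9,0.03,0.08,-0.013],[0,0,0,0,0,0]]'
python3 -c "
from h import *
need(*leanpose(.044,.045));need(*leanpose(.044,0))"
```

```text
t: 9.85
eef_pos: [0.4988, 0.2399, 0.1188]
ee_rot: [-2.869, 0.006, -1.698]
force: [-0.2, -0.2, 0.4]
width: 0.0524
t 9.85 q [ 0.94  0.14 -0.76  0.44 -0.58  0.14] F [-0.2 -0.2  0.4] w 0.0524
shift mm [ 0.9  2.6 -0. ] turn [-0.005  0.011  0.013] rows>= 1.0
t 9.85 q [ 0.94  0.14 -0.76  0.44 -0.58  0.14] F [-0.2 -0.2  0.4] w 0.0524
shift mm [ 23.2   0.  -39. ] turn [-0.005  0.011  0.013] rows>= 1.0
```

The lean helps (q3 −0.76). I descend and grip.

```bash
python3 -m jog '[[6,1,-10,0,0.005,0.006],[6,0,-10,0,0.005,0.006],[6,0,-10,0,0,0],[5,0,-9,0,0,0],[0,0,0,0,0,0]]'
python3 -c "
from h import *
need(*leanpose(.044,0))"
python3 -m jog '[[0,0,0,0,0,0],[0,0,0,0,0,0],[0,0,0,0,0,0],[0,0,0,0,0,0],[0,0,0,0,0,0]]' 0 35
python3 -c "
from h import *
need(*leanpose(.044,0))"
```

```text
t: 10.35
eef_pos: [0.5246, 0.2402, 0.0775]
ee_rot: [-2.872, 0.002, -1.685]
force: [-4.9, 2.2, 8.1]
width: 0.0523
t 10.35 q [ 0.88  0.23 -0.78  0.52 -0.46  0.12] F [-4.9  2.2  8.1] w 0.0523
shift mm [-2.6 -0.3  2.3] turn [-0.001  0.008  0.   ] rows>= 1.0
t: 10.85
eef_pos: [0.5248, 0.2381, 0.0778]
ee_rot: [-2.867, -0.002, -1.683]
force: [-4.9, 2.5, 4.0]
width: 0.0257
t 10.85 q [ 0.88  0.23 -0.79  0.54 -0.46  0.11] F [-4.9  2.5  4. ] w 0.0257
shift mm [-2.8  1.8  2. ] turn [ 0.004  0.012 -0.002] rows>= 1.0
```

The grip closed at 25.7 mm, matching 26, with light contact on the slab. I lift square to the bed.

```bash
python3 -m jog '[[-3,0.3,5.2,0,0,0],[-5,0.6,8.7,0,0,0],[-10,1,17,0,0,0],[-10,1,17,0,0,0],[-10,1,17,0,0,0],[-15,2,26,0,0,0],[0,0,0,0,0,0]]'
python3 -c "
from h import *
need(*leanpose(.044,.09))
a=[cv2.resize(eyes.grab_frame(n)[y:y+120,x:x+120],None,fx=3.3,fy=3.3,interpolation=2) for n,x,y in (('scene',280,170),('top',160,150))]
cv2.imwrite('pics/s6.png',np.hstack(a))"
```

```text
t: 11.55
eef_pos: [0.4656, 0.2388, 0.1691]
ee_rot: [-2.873, -0.012, -1.686]
force: [0.5, -0.1, -2.0]
width: 0.0253
t 11.55 q [ 1.02  0.04 -0.71  0.37 -0.75  0.17] F [ 0.5 -0.1 -2. ] w 0.0253
shift mm [ 11.7   6.2 -11.4] turn [0.013 0.005 0.001] rows>= 1.0
```

View pics/s6.png

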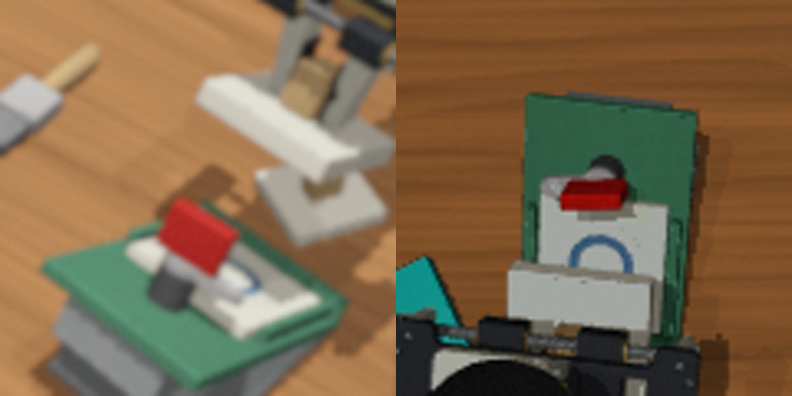

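The cover hangs square in the jaws and the tile is left on the bed. Now work out the tool pose for laying it flat on the mat, cross-checking the mat in the scene view.

```bash
cat >> h.py <<'E'
RG=Ro.from_euler('xyz',[-2.867,-.002,-1.683]);PG=np.array([.5248,.2381,.0778])
RB=Ro.from_matrix(np.c_[U,V,N])
def place(c,yaw):
    R=Ro.from_euler('z',yaw); D=R*RB.inv()
    return np.asarray(c)+D.apply(PG-BED), D*RG
E
python3 - <<'E'
from h import *
m=cv2.inRange(cv2.cvtColor(cv2.imread('pics/scene0.png')[160:260,130:240],cv2.COLOR_BGR2HSV),(100,100,40),(125,255,255))
c=max(cv2.findContours(m,0,2)[0],key=cv2.contourArea);a=cv2.approxPolyDP(c,6,True)[:,0]+[130,160]
C=np.array([onz('scene',p,.004) for p in a]);print(C.round(3),C.mean(0))
t=np.array([onz('top',p,.004) for p in [[336.4,178.2],[393.3,159.6],[414.5,224.5],[357.6,243.1]]]);print(t.round(3),t.mean(0))
d=t[1]-t[2];print("yaw",np.arctan2(d[1],d[0]),np.linalg.norm(d),np.linalg.norm(t[0]-t[1]))
for y in (.3,-.114): need(*place([.619,-.181,.12],y))
E
```

```text
[[ 0.562 -0.282  0.004]
 [ 0.731 -0.233  0.004]
 [ 0.67  -0.087  0.004]
 [ 0.515 -0.133  0.004]] [ 0.61956537 -0.18384199  0.004     ]
[[ 0.687 -0.076  0.004]
 [ 0.739 -0.24   0.004]
 [ 0.553 -0.288  0.004]
 [ 0.503 -0.128  0.004]] [ 0.62078889 -0.18293357  0.004     ]
yaw 0.2548709474919205 0.19219945176681658 0.17183039254233942
t 11.65 q [ 1.02  0.04 -0.72  0.37 -0.74  0.17] F [ 0.2  0.  -2.9] w 0.0259
shift mm [ 150.8 -421.1  -23.7] turn [-0.034  0.518  0.405] rows>= 9.0
t 11.65 q [ 1.02  0.04 -0.72  0.37 -0.74  0.17] F [ 0.2  0.  -2.9] w 0.0259
shift mm [ 150.1 -419.8  -23.7] turn [ 0.072  0.511 -0.   ] rows>= 9.0
```

Both views agree on the mat centre (0.620, −0.183), yaw 0.26. I lift, then traverse while levelling.

```bash
python3 -m jog '[[0,0,25,0,0,0],[0,-5,30,0,0,0],[0,-10,30,0,0,0],[5,-20,20,0,0,0],[12,-32,0,-0.003,0.05,0.04],[12,-32,0,-0.003,0.05,0.04],[12,-32,0,-0.003,0.05,0.04],[12,-32,0,-0.003,0.05,0.04],[12,-32,0,-0.003,0.05,0.04],[12,-32,0,-0.003,0.05,0.04],[12,-32,0,-0.003,0.05,0.04],[12,-32,0,-0.003,0.05,0.04]]'
python3 -c "
from h import *
need(*place([.62,-.183,.12],.26))"
```

```text
t: 12.85
eef_pos: [0.5634, -0.0686, 0.2601]
ee_rot: [2.979, -0.023, -1.335]
force: [1.4, 1.0, -1.1]
width: 0.0258
t 12.85 q [ 0.24  0.26 -0.08  0.02 -1.4   1.56] F [ 1.4  1.  -1.1] w 0.0258
shift mm [  53.8 -116.7 -117.6] turn [0.001 0.089 0.026] rows>= 4.0
```

```bash
python3 -m jog '[[13,-29,-5,0,0.022,0.006],[13,-29,-20,0,0.022,0.006],[13,-29,-20,0,0.022,0.006],[13,-28,-20,0,0.022,0.006],[0,0,-20,0,0,0],[0,0,-20,0,0,0],[0,0,0,0,0,0]]'
python3 -c "
from h import *
need(*place([.62,-.183,.03],.26))
a=[cv2.resize(eyes.grab_frame(n)[y:y+120,x:x+120],None,fx=3.3,fy=3.3,interpolation=2) for n,x,y in (('scene',140,120),('top',310,150))]
cv2.imwrite('pics/s7.png',np.hstack(a))"
```

```text
t: 13.55
eef_pos: [0.6146, -0.1978, 0.1341]
ee_rot: [2.867, 0.004, -1.32]
force: [-0.8, -0.0, -3.4]
width: 0.0259
t 13.55 q [ 0.02  0.53  0.01  0.06 -1.32  1.78] F [-0.8 -0.  -3.4] w 0.0259
shift mm [  2.5  12.5 -81.6] turn [ 0.002 -0.026  0.012] rows>= 2.0
```

View pics/s7.png

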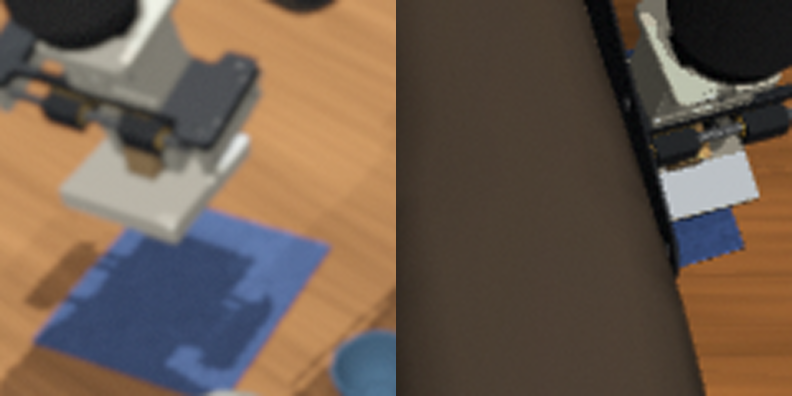

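The cover is level above the mat and aligned with it. I correct and come down to about 15 mm above the felt.

```bash
python3 -m jog '[[1,5,-20,0.001,-0.013,0.006],[1,5,-20,0.001,-0.013,0.006],[0,2,-20,0,0,0],[0,0,-15,0,0,0],[0,0,-8,0,0,0],[0,0,0,0,0,0]]'
python3 -c "
from h import *
need(*place([.62,-.183,.004],.26))"
```

```text
t: 14.25
eef_pos: [0.6241, -0.1852, 0.0609]
ee_rot: [2.911, -0.009, -1.303]
force: [-0.4, 0.1, -2.8]
width: 0.0257
t 14.25 q [ 0.05  0.57 -0.09  0.07 -1.13  1.76] F [-0.4  0.1 -2.8] w 0.0257
shift mm [ -7.   -0.2 -34.4] turn [ 0.003  0.02  -0.006] rows>= 1.0
```

```bash
python3 -m jog '[[-3,0,-8,0.002,0.01,-0.003],[-3,0,-8,0.001,0.01,-0.003],[0,0,-6,0,0,0],[0,0,0,0,0,0],[0,0,0,0,0,0]]'
python3 -c "
from h import *
need(*place([.62,-.183,.004],.26))
a=[cv2.resize(eyes.grab_frame(n)[y:y+120,x:x+120],None,fx=3.3,fy=3.3,interpolation=2) for n,x,y in (('scene',140,150),('top',310,150))]
cv2.imwrite('pics/s8.png',np.hstack(a))"
```

```text
t: 14.75
eef_pos: [0.6193, -0.1857, 0.0395]
ee_rot: [2.894, -0.001, -1.309]
force: [1.0, -0.0, -2.5]
width: 0.0255
t 14.75 q [ 0.04  0.6  -0.1   0.06 -1.11  1.76] F [ 1.  -0.  -2.5] w 0.0255
shift mm [ -2.1   0.4 -13. ] turn [0.    0.001 0.001] rows>= 1.0
```

View pics/s8.png

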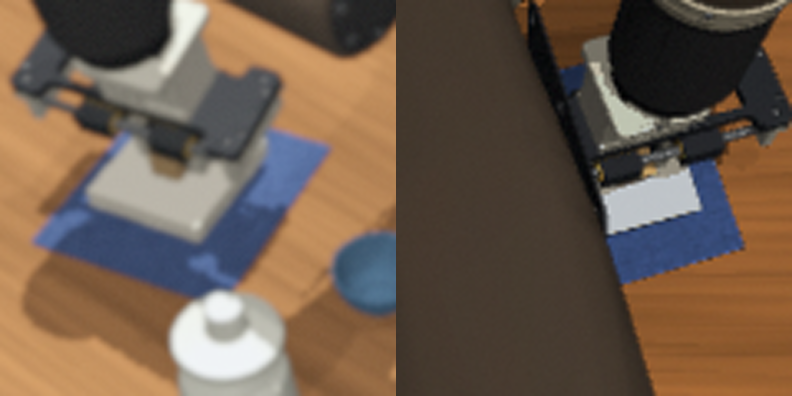

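About 13 mm above the felt and centred. Slow descent, watching the force.

```bash
python3 -m jog '[[-1,0,-3,0,0,0],[-1,0,-3,0,0,0],[0,0,-2,0,0,0],[0,0,0,0,0,0]]'
python3 -m jog '[[0,0,-1.5,0,0,0],[0,0,-1.5,0,0,0],[0,0,0,0,0,0]]'
python3 -c "
from h import *
need(*place([.62,-.183,.004],.26))"
```

```text
t: 15.25
eef_pos: [0.6174, -0.1857, 0.0316]
ee_rot: [2.895, -0.002, -1.309]
force: [-0.1, 0.5, -2.8]
width: 0.0257
t: 15.55
eef_pos: [0.6175, -0.1857, 0.0284]
ee_rot: [2.895, -0.002, -1.309]
force: [0.4, 0.2, -2.5]
width: 0.0254
t 15.55 q [ 0.04  0.61 -0.12  0.06 -1.09  1.75] F [ 0.4  0.2 -2.5] w 0.0254
shift mm [-0.3  0.3 -1.9] turn [0.    0.003 0.001] rows>= 1.0
```

```bash
python3 -m jog '[[0,0,-1,0,0,0],[0,0,-1,0,0,0],[0,0,0,0,0,0]]'
python3 -m jog '[[0,0,-1,0,0,0],[0,0,0,0,0,0]]'
```

```text
t: 15.85
eef_pos: [0.6176, -0.1856, 0.0263]
ee_rot: [2.895, -0.002, -1.309]
force: [-0.4, 0.8, -2.4]
width: 0.0259
t: 16.05
eef_pos: [0.6176, -0.1857, 0.0252]
ee_rot: [2.895, -0.002, -1.309]
force: [0.4, 0.1, -3.2]
width: 0.0259
```

Not yet down, so I continue in 1 mm steps.

```bash
for i in 1 2 3; do python3 -m jog '[[0,0,-1,0,0,0],[0,0,0,0,0,0]]' | sed -n 2,4p; done
```

```text
eef_pos: [0.6178, -0.1857, 0.0244]
ee_rot: [2.896, -0.002, -1.309]
force: [0.4, -0.2, -2.0]
eef_pos: [0.6179, -0.1857, 0.0244]
ee_rot: [2.896, -0.002, -1.308]
force: [-0.8, 0.4, -2.2]
eef_pos: [0.6179, -0.1857, 0.0244]
ee_rot: [2.896, -0.003, -1.308]
force: [-0.1, -0.3, -0.7]
```

Contact: z has stopped and the load is coming off. One more small press, then release.

```bash
python3 -m jog '[[0,0,-2,0,0,0],[0,0,0,0,0,0]]'
python3 -m jog '[[0,0,0,0,0,0],[0,0,0,0,0,0],[0,0,0,0,0,0],[0,0,0,0,0,0],[0,0,0,0,0,0]]' 0.55 10
python3 -c "
from h import *
s,C=st();print('back along tool, mm for 10:',(-10*C.apply([0,0,1])).round(2))"
```

```text
t: 16.85
eef_pos: [0.618, -0.1856, 0.0245]
ee_rot: [2.896, -0.003, -1.307]
force: [-0.6, -0.4, -2.5]
width: 0.0256
t: 17.35
eef_pos: [0.6192, -0.1865, 0.0245]
ee_rot: [2.898, -0.005, -1.307]
force: [-0.5, -1.8, 2.4]
width: 0.0481
back along tool, mm for 10: [2.32 0.68 9.7 ]
```

```bash
python3 -m jog '[[1,0.3,4,0,0,0],[2,0.7,10,0,0,0],[5,1.5,20,0,0,0],[7,2,29,0,0,0],[8,2.5,38,0,0,0],[0,0,40,0,0,0],[-10,-30,30,0,0,0],[-20,-45,0,0,0,0],[-20,-45,0,0,0,0],[-20,-45,0,0,0,0],[-20,-45,0,0,0,0],[-20,-45,0,0,0,0]]' 
python3 -m jog '[[-20,-45,0,0,0,0],[-20,-45,0,0,0,0],[-20,-45,0,0,0,0],[-20,-45,0,0,0,0],[0,0,0,0,0,0]]'
python3 - <<'E'
from h import *
f={n:eyes.grab_frame(n) for n in('scene','top')}
for n in f: cv2.imwrite(f'pics/f_{n}.png',f[n])
cv2.imwrite('pics/s9.png',np.hstack([cv2.resize(f['scene'][160:320,140:400],(400,246)),cv2.resize(f['top'][130:290,190:420],(354,246))]))
x0,y0=335,150
m=cv2.inRange(cv2.cvtColor(f['top'][150:250,335:420],cv2.COLOR_BGR2HSV),(0,0,110),(179,60,255))
c=max(cv2.findContours(m,0,2)[0],key=cv2.contourArea);r=cv2.minAreaRect(cv2.convexHull(c));b=cv2.boxPoints(r)+[x0,y0]
P=np.array([onz('top',p,.022) for p in b]);print(P.round(3),P.mean(0).round(4),np.linalg.norm(P[0]-P[1]),np.linalg.norm(P[1]-P[2]))
print(status.get_state()['force'])
E
```

```text
t: 18.55
eef_pos: [0.5332, -0.434, 0.2113]
ee_rot: [2.904, -0.008, -1.295]
force: [0.9, 0.2, -0.9]
width: 0.0481
t: 19.05
eef_pos: [0.4474, -0.6211, 0.2156]
ee_rot: [2.906, -0.011, -1.3]
force: [0.5, 0.7, -0.6]
width: 0.048
[[ 0.662 -0.122  0.022]
 [ 0.689 -0.221  0.022]
 [ 0.581 -0.245  0.022]
 [ 0.554 -0.148  0.022]] [ 0.6216 -0.184   0.022 ] 0.10284517687985922 0.11069830941544803
[ 1.25992823  0.4792371  -0.28506814]
```

View pics/s9.png

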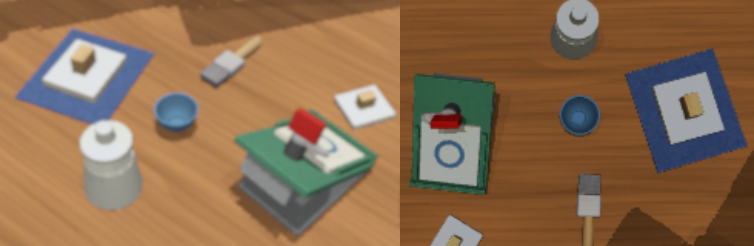

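The final view shows the cover flat and grip up, centred on the mat, with the measured centre (0.622, −0.184) against the mat's (0.620, −0.183). The keeper is swung off and the vase, bowl and brush look as they did at the start. I hand in.

```bash
python3 -c "
from station import workorder
print(workorder.job_done())"
```

```text
the job is handed in; nothing more can be done
None
```

The mould is open, and I handed the job in at about t = 19 s. No verdict was reported.

- **Knob:** Anticlockwise stopped hard, with about 0.6 N·m and the jaws being pried open. Clockwise gave freely, and I turned it to about 1.43 rad, past the 1.2 needed. The pictures show the keeper off the cover.
- **Cover:** I lifted it square to the bed by its wooden grip and lowered it onto the mat in 1 mm steps at the end. The last view shows it flat and grip up. Its measured centre is (0.622, −0.184), against (0.620, −0.183) for the mat.
- **Bystanders:** The vase, bowl and brush look unmoved in the last view; I judged this by eye and did not measure them again.
- **What disagreed:**
  - My first grip on the knob was about 8 mm off, so I recentred and gripped again.
  - Joint 3 reached its limit (−1.02) on the way to the cover, so I leaned the tool 15°.
  - The wrist force barely changed as the cover touched down, so I judged contact by the height stopping. The tool stopped about 2 mm lower than I had calculated.

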